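Push a spray-out panel along the fence to the red line

ROBOT

A 6-joint arm with a two-finger parallel gripper is mounted at the origin on the work surface. World frame = base frame: x ahead of the robot, y to its left, z up, the work surface at z = 0. Lengths are in mm, angles in rad, forces in N, time in s.
With the tool pointing down it reaches from about 350 to 775 mm from the base axis. Payload 7.3 kg.
Tool frame: the origin (TCP) lies on the centre line of the jaws, within the pads' length; the fingertips stand bot.nose_length ahead of it and the grasp point (between the pads) lies 6 mm ahead of it (bot.nose_length is the distance from the TCP to the fingertips, in mm); x points along the fingers, y is the direction in which the jaws open and shut, and the axes are right-handed (so a half turn about x gives the same grasp; the last joint's range is limited). The gripper opens to 92 mm and grips with 3 to 60 N. Pads are 19 mm wide; open, the fingers measure 130 mm over their backs; the gripper's body (75 mm by 190 mm) begins 47 mm behind the grasp point.
Start: joints at [1.162, 0.342, 1.524, -0, 1.275, -0.146], TCP at [136.371, 506.997, 251.741] pointing down, gripper open.
Joint ranges: [-2.53, 2.53], [-0.77, 2.02], [0.04, 2.7], [-1, 4.14], [0.28, 2.66], [-3.11, 3.11]. Speed limits (rad/s): [2.57, 2.57, 3.14, 3.14, 3.14, 3.14].

INTERFACE

Orientations are given as [roll, pitch, yaw] about the fixed x, y, z axes, in that order (R = Rz(yaw) Ry(pitch) Rx(roll)).
In Python, from plant import bot gives the robot as it stands. The module is installed in compiled form; this text tells all that it offers.
- The arm moves only by the tool move_arm, never from a script. Its argument "deltas" is a list of rows, each an object of numbers: "x", "y", "z": the shift along the tool's x, y, z each as a share of 40 mm, from -1 to 1; "roll": the turn about the tool's x as a share of 4 degrees, from -1 to 1. A call has 1 to 20 rows; each row shifts and turns the commanded pose from where the row before left it, along the tool's axes as they then stand; what a row does not reach is not made up. A row lasts 1/12 s, in which the tool goes at most 41.7 mm and 7.16 degrees, less where a joint would pass 70% of its speed; a pose out of reach is approached as far as the arm can. A call with a number of a shift or a turn outside -1 to 1 is refused whole. A call with a gripper value outside its range is refused whole. "grip" is the opening, from 0 (shut) to 1 (fully open), set as the call begins (left out, the last holds). The fingers move at their own pace and stop on an object; the grip force is fixed at half the most. Time passes only in rows, so rows that do not move let the fingers close. It gives the time, the measured TCP pose, the force and the opening at its end, in the units of the state.
- bot.get_obs(): the state, without advancing time (a new reading comes with each control period).
- bot.capture(name): name is "side" or "top" or "wrist"; returns the picture (384x512x3 uint8, red, green, blue); there is no depth.
- bot.camera_model(name): a dict with "fovy" (degrees; the focal length in pixels is half the picture's height over the tangent of half this angle, whatever the lens; pixels are square), "cx", "cy" (the principal point, pixels), "R" (3x3) and "t" (3): a world point X has camera coordinates R X + t; the wrist camera has in their place "hand_eye" (4x4, takes a point from camera to tool coordinates, whose origin is the TCP and whose axes are the tool frame's). Camera axes: x right, y down, z forward; pixel columns grow to the right and rows downward; lengths in mm; the calibration is good to about 2 mm. A picture is of the moment at which its call begins: read the wrist's pose just before it. camera_model takes no time and is no camera call.
- bot.close_job(): hands the job in, once; it reports no verdict.
The state is a dict: "time": time; "joint_positions": joint angles; "dq": joint speeds; "tau": joint torques, N m; "tool_pos": TCP position; "tcp_rot": TCP orientation; "contact_force": force on the tool from outside, world axes, zero at the start; "moment": the same for the moment, N m; "grip_width": finger opening in mm.
Only numpy, scipy, OpenCV 4.12 (cv2) and the standard library are available. Lean on these libraries where they do the work, as an engineer would, in place of code of your own. Each camera call takes 0.05 s, during which the arm holds its last target. There are 200 camera calls.

TASK

Slide the blue test panel by its black handle, flat on the white board, up against the dark steel strip of the fence until its long edge lies flush on it; then, keeping it lightly pressed to the strip, push it along until its leading edge meets the red scribed line, stop there without running past it, and let go. Find the strip by feel and press on it only gently (some 3 to 15 N); do not lift the panel, and leave everything else where it is.

Things in the scene. Friction and masses are not known exactly. Their poses are not given: they have to be found in the camera images.
- board: White board fixed on the table, 260 (x) by 460 (y) by 12 mm thick. Origin at the centre of its underside (z = 0), so its top is 12 mm up. Its x axis points squarely at the fence, its y axis along the fence in the direction of pushing. The panel weighs about half a kilogram and drags on it with up to 4 N, more if pressed down.
- line_red: The red scribed line across the board, 190 mm long (along its x), 3 mm wide, flush. Origin at the middle of the line, on the board's top; axes parallel to the board's. Two black lines parallel to it are not to be used; the lines are 40 mm apart and which place is red varies.
- fence: Fixed blue rail, 18 (x) by 440 (y) by 12 mm high, on the board; origin under its centre, axes as the board's. Before it (-x), on three pins and parallel to it, the fence_strip: a rigid, locked dark steel bar of like height, 430 mm long, on which the panel bears: its face is at x = -0.035, give or take up to 12 mm, where the last user locked it. That setting is not measured: find it by feel.
- handle (a point): Centre, half-way up, of the panel's handle: an upright black cylinder 32 mm in diameter, 48 mm high, on the middle of the panel; this point is 24 mm above the panel's top. It swivels easily about its upright axis, so a panel moved by it turns by itself to lie flat along what it is pressed against. Its yaw means nothing.
- lead_edge (a point): Middle of the leading short edge of the panel (half-way through its thickness), 65 mm from the handle's axis. The panel is a blue plate 80 (x) by 130 (y) by 6 mm. The axes are the panel's: y out of the leading edge, x towards the long edge that goes against the fence. The edge is to stand over the middle of the red line.
- panel: The blue panel with its handle (see handle, lead_edge). Origin at the centre of its underside, below the handle. It starts loose on the board, 8 to 60 mm off the strip, a little askew, with its leading edge short of the red line.
- swatch: Orange colour swatch, 50 by 90 by 5 mm, lying loose on the near side of the board; origin under its centre. Leave alone.
- tape: Ring of yellow masking tape, 90 mm across, 22 mm high, lying loose on the board beyond the lines; origin under its centre. Leave alone.
- spare: Spare red handle, a loose cylinder 32 mm across, 50 mm high, standing on the near corner of the board; origin under its centre. Leave alone.
- tin: Large loose paint tin, 100 mm across, 130 mm high, on the table to the left; origin under its centre. Leave alone.
- tin2: Small loose paint tin, 76 mm across, 100 mm high, on the table to the right; origin under its centre. Leave alone.
- cup: White loose mixing cup, 84 mm across, 90 mm high, on the table to the right; origin under its centre. Leave alone.
- brush: Paint brush lying loose on the table to the left. Leave alone.
Mind the look-alikes: they are no part of the job. What is meant by the panel is not orange, pink or yellow, and is the larger of those in its own colour.

How it is judged (in metres and radians):
On the way, in this order (a step that is already met when the one before it is completed fails the run):
1. the panel is pressed flush against the fence strip (2 N or more, square to it within 0.03 rad), held 0.3 s (contact force between panel and fence above 2 N and angle between the x axis of lead_edge and the x axis of fence, either way round below 0.03 rad), for 0.3 s.
2. still pressed to the strip (1 N or more) and square to it, the leading edge stands at the red line within 2.5 mm, held 0.2 s (y of lead_edge in the frame of line_red between -0.0025 and 0.0025 m and angle between the x axis of lead_edge and the x axis of fence, either way round below 0.03 rad and contact force between panel and fence above 1 N), for 0.2 s.
At the end, for the whole second after the job is handed in: The panel lies flat and at rest on the board, let go, square to the fence within 0.03 rad and within 3 mm of touching the fence strip, its leading edge within 2.5 mm of the middle of the red line (y of lead_edge in the frame of line_red between -0.0025 and 0.0025 m and angle between the x axis of lead_edge and the x axis of fence, either way round below 0.03 rad and x of fence_strip_c0 in the frame of lead_edge below 0.048 m and linear speed of panel below 0.01 m/s and angle between lead_edge's own z axis and vertical below 0.03 rad and contact force between the fingers and panel below 0.1 N).
It fails at once if the panel is pressed on the fence with more than 20 N (contact force between panel and fence above 20 N).
It fails at once if the leading edge runs more than 5 mm past the red line (y of lead_edge in the frame of line_red above 0.005 m).
It fails at once if the panel is lifted off the board (the middle of its leading edge 8 mm up, or tilted over 0.15 rad) (z of lead_edge in the frame of board above 0.023 m or angle between lead_edge's own z axis and vertical above 0.15 rad).
It fails at once if a bystander is disturbed (moved more than 15 mm) (distance of any of swatch, tape, spare, tin, tin2, cup, brush from where it was at the start of the episode above 0.015 m).
It also fails if it takes over 64 s, if anything falls off the work surface, if the arm or the gripper's body presses on something with over 40 N, if the wrist force passes 120 N, or if a joint passes its speed limit or range.

## Working session

There is one attempt and no reset: what is moved stays moved. The work goes in short steps, Python scripts to look and compute and a tool call to move; the robot and the scene stay as the last step left them, time stands still between calls to the robot, and variables do not carry over. Pictures are saved under pics/ and viewed, and the job is handed in when it is done.

Besides the shell and the picture viewer there is one more tool, called after "Call:" in YAML: its name, and indented under it one key for each argument. move_arm: Moves the arm, as the interface text tells. Its arguments: {"type":"object","properties":{"deltas":{"type":"array","items":{"type":"object","properties":{"x":{"type":"number"},"y":{"type":"number"},"z":{"type":"number"},"roll":{"type":"number"}}}},"grip":{"type":"number"}},"required":["deltas"]}

```bash
mkdir -p pics; python3 - <<'E'
from plant import bot
import cv2,numpy as np
np.set_printoptions(precision=4,suppress=True)
print(bot.get_obs(),bot.nose_length)
for n in("side","top","wrist"):
    im=bot.capture(n);cv2.imwrite(f"pics/{n}0.png",im[:,:,::-1]);print(n,bot.camera_model(n))
E
```

```text
{'time': 0.0, 'joint_positions': array([ 1.162 ,  0.3427,  1.525 , -0.    ,  1.2754, -0.146 ]), 'dq': array([ 0.0004,  0.0004,  0.0004, -0.0007,  0.0006,  0.    ]), 'tau': array([  0.0004, -43.1233, -24.4227,   0.0719,   0.0559,  -0.0001]), 'tool_pos': array([136.2189, 506.6387, 251.0378]), 'tcp_rot': array([-1.716 ,  1.5692, -1.9788]), 'contact_force': array([-0.5944, -0.1257, -0.6243]), 'moment': array([ 0.011 , -0.0475,  0.0007]), 'grip_width': 91.79284201762846} 25.0
side {'fovy': 48.566487134257635, 'cx': 250.63110955088442, 'cy': 193.03972968742434, 'R': array([[ 0.9865, -0.1637,  0.0074],
       [-0.092 , -0.5911, -0.8013],
       [ 0.1356,  0.7898, -0.5982]]), 't': array([-505.2752,   96.6618, 1244.8195])}
top {'fovy': 57.59485127912633, 'cx': 262.6884590224719, 'cy': 190.03512274986457, 'R': array([[-0.0003, -0.9999,  0.017 ],
       [-0.9971, -0.001 , -0.0767],
       [ 0.0767, -0.017 , -0.9969]]), 't': array([  -7.9857,  499.9182, 1032.6208])}
wrist {'fovy': 61.169101029245184, 'cx': 255.62672634480512, 'cy': 196.44242181056887, 'hand_eye': array([[  -0.    ,   -0.2561,    0.9666, -133.0194],
       [   1.    ,   -0.0006,   -0.0001,   -0.2804],
       [   0.0007,    0.9666,    0.2561,  -68.6447],
       [   0.    ,    0.    ,    0.    ,    1.    ]])}
```

View pics/top0.png

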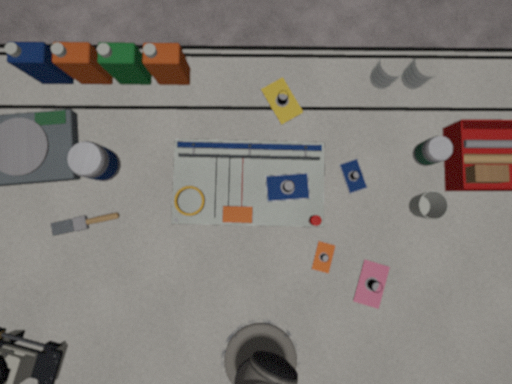

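View pics/side0.png

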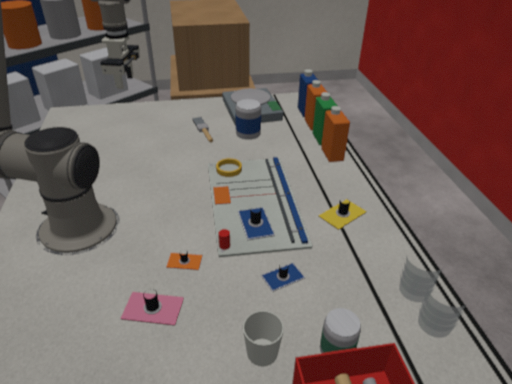

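View pics/wrist0.png

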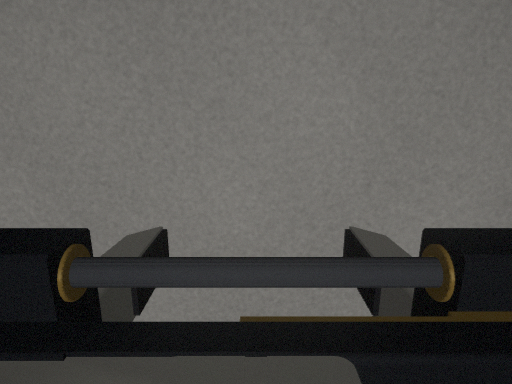

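Two blue panels in the top view: one on the board at (288,187), the larger, and one off the board at (353,176), smaller. The one on the board fits. I'll confirm with a crop and measure.

```bash
cat > h.py <<'E'
from plant import bot
import cv2,numpy as np
from scipy.spatial.transform import Rotation as Ro
np.set_printoptions(precision=4,suppress=True)
def cam(n,obs=None):
    m=bot.camera_model(n); f=192/np.tan(np.radians(m['fovy']/2))
    if n=='wrist':
        T=np.eye(4);T[:3,:3]=Ro.from_euler('xyz',obs['tcp_rot']).as_matrix();T[:3,3]=obs['tool_pos']
        C=T@m['hand_eye'];R=C[:3,:3].T;t=-R@C[:3,3]
    else: R,t=m['R'],m['t']
    return f,m['cx'],m['cy'],R,t
def ray(c,uv,z):
    f,cx,cy,R,t=c; uv=np.atleast_2d(uv).astype(float)
    d=np.c_[(uv[:,0]-cx)/f,(uv[:,1]-cy)/f,np.ones(len(uv))]@R; o=-R.T@t
    return o+d*((z-o[2])/d[:,2])[:,None]
def proj(c,X):
    f,cx,cy,R,t=c;p=np.atleast_2d(X)@R.T+t
    return np.c_[f*p[:,0]/p[:,2]+cx,f*p[:,1]/p[:,2]+cy]
def comps(mask,mina=20):
    n,l,s,c=cv2.connectedComponentsWithStats(mask.astype(np.uint8))
    return [(c[i],s[i],l==i) for i in range(1,n) if s[i,4]>=mina]
def pts(m): return np.argwhere(m)[:,::-1]
E
python3 - <<'E'
from h import *
im=cv2.imread('pics/top0.png');hsv=cv2.cvtColor(im,cv2.COLOR_BGR2HSV);H,S,V=cv2.split(hsv)
c=cam('top')
blue=(H>100)&(H<130)&(S>120)
for ce,s,m in comps(blue):
    r=cv2.minAreaRect(pts(m).astype(np.float32)); w=ray(c,cv2.boxPoints(r),18)
    print('blue',ce,s[4],w[:,:2].round(1).tolist())
red=((H<8)|(H>172))&(S>60)
for ce,s,m in comps(red,8):
    if 160<ce[0]<330 and 140<ce[1]<230:
        p=ray(c,pts(m),12);a=np.polyfit(p[:,0],p[:,1],1);print('red',ce,s,p.min(0),p.max(0),'y=ax+b',a)
crop=cv2.resize(im[130:240,160:385],None,fx=3.5,fy=3.5,interpolation=cv2.INTER_CUBIC);cv2.imwrite('pics/crop1.png',crop)
s=cv2.imread('pics/side0.png');cv2.imwrite('pics/crop2.png',cv2.resize(s[140:300,190:330],None,fx=3.7,fy=3.7,interpolation=cv2.INTER_CUBIC))
E
```

```text
blue [38.5193 63.1128] 1348 [[901.5, 780.8], [992.9, 732.2], [881.1, 551.1], [790.9, 600.7]]
blue [184.9623 144.3396] 53 [[635.0, 249.6], [646.2, 248.9], [642.7, 206.1], [631.5, 206.8]]
blue [220.945 145.08 ] 200 [[633.4, 200.6], [644.5, 200.5], [640.4, 39.6], [629.2, 39.9]]
blue [277.0645 146.5161] 186 [[637.5, 27.7], [638.0, -130.9], [628.7, -130.8], [628.2, 27.7]]
blue [313.7407 147.4815] 54 [[634.9, -143.1], [635.1, -182.9], [625.8, -182.8], [625.7, -143.0]]
blue [109.9279 166.7308] 208 [[536.0, 487.1], [619.6, 461.6], [605.6, 421.2], [522.2, 447.0]]
blue [352.7853 175.5994] 312 [[576.4, -245.8], [592.5, -291.2], [512.6, -317.6], [496.7, -272.4]]
blue [287.2723 186.6687] 661 [[539.1, -20.2], [548.4, -138.5], [481.5, -143.0], [472.4, -25.2]]
red [315.3148 220.037 ] [309 215  13  11 108] [ 394.841  -184.1238   12.    ] [ 424.941  -147.7439   12.    ] y=ax+b [   0.0377 -182.3094]
```

View pics/crop1.png

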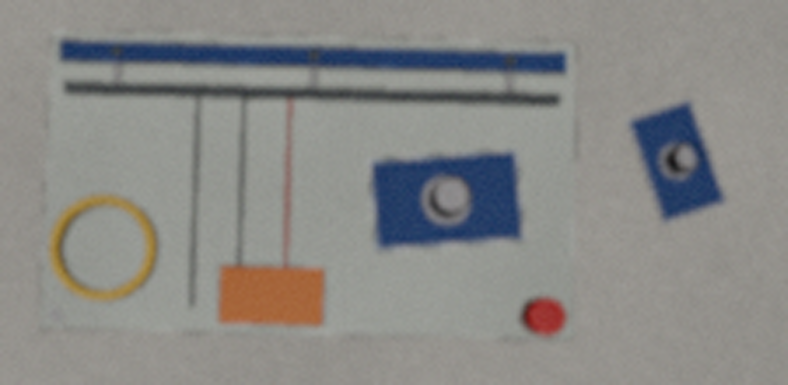

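View pics/crop2.png

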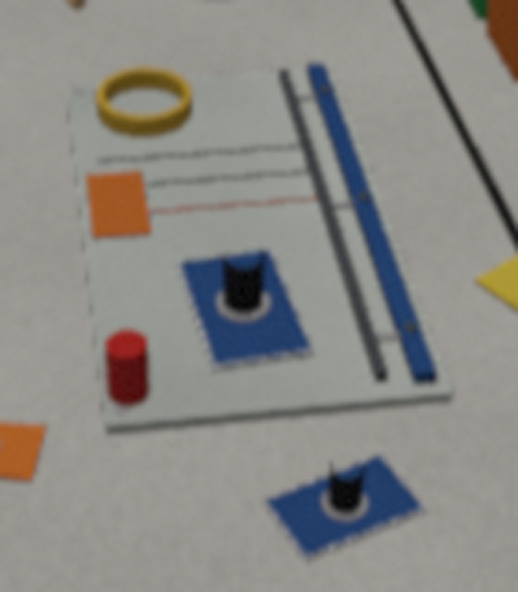

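Crop confirmed: the big blue panel (with black handle) on the board, about 40–50 mm short of the strip and askew. The red line is the rightmost of the three at column ~242. The push is towards +y in the world frame. Next: work out the approach pose.

```bash
python3 - <<'E'
from h import *
o=bot.get_obs();print(Ro.from_euler('xyz',o['tcp_rot']).as_matrix())
c=cam('top')
print('handle top',ray(c,[[289,185]],66),'red',ray(c,[[243,158],[242,205]],12))
im=cv2.imread('pics/top0.png')
# strip line dark
g=im[150:165,180:320].max(2); P=[(180+i,150+g[:,i].argmin()) for i in range(140)]
p=ray(c,P,24);print('strip',np.polyfit(p[:,1],p[:,0],1),p[:,0].mean())
E
```

```text
[[-0.0004  0.2598  0.9657]
 [-0.001   0.9657 -0.2598]
 [-1.     -0.0011 -0.0002]]
handle top [[510.9695 -82.9032  66.    ]] red [[598.4505  52.138   12.    ]
 [455.0966  54.5735  12.    ]]
strip [  0.0216 601.0433] 601.7304772032517
```

Call:
move_arm:
  deltas:
    - {"roll": -0.86}
    - {"roll": -0.86}
    - {"roll": -0.86}
    - {"roll": -0.86}
    - {"y": -0.84,"z": 0.58}
    - {"y": -0.84,"z": 0.58}
    - {"y": -0.84,"z": 0.58}
    - {"y": -0.84,"z": 0.58}
    - {"y": -0.84,"z": 0.58}
    - {"y": -0.84,"z": 0.58}
    - {"y": -0.84,"z": 0.58}
    - {"y": -0.84,"z": 0.58}
    - {"y": -0.84,"z": 0.58}
    - {"y": -0.84,"z": 0.58}
    - {"y": -0.84,"z": 0.58}
    - {"y": -0.84,"z": 0.58}
    - {"y": -0.84,"z": 0.58}
    - {"y": -0.84,"z": 0.58}
    - {"y": -0.84,"z": 0.58}
    - {"y": -0.84,"z": 0.58}
  grip: 1

```text
$.deltas[0]: bad value
```

Call:
move_arm:
  deltas:
    - {}
    - {}
    - {}

```text
$.deltas[0]: bad value
```

```bash
python3 - <<'E'
from h import *
import json
o=bot.get_obs();im=bot.capture('wrist')[:,:,::-1];cv2.imwrite('pics/w1.png',im)
json.dump({k:np.array(o[k]).tolist() for k in('tool_pos','tcp_rot')},open('w1.json','w'))
print(o['time'],o['tool_pos'],o['joint_positions'],o['contact_force']);print(Ro.from_euler('xyz',o['tcp_rot']).as_matrix())
E
```

```text
0.15 [136.2434 506.7479 251.2193] [ 1.162   0.3426  1.5248  0.      1.2754 -0.146 ] [-0.3711 -0.5179 -0.4061]
[[-0.0004  0.2598  0.9657]
 [-0.001   0.9657 -0.2598]
 [-1.     -0.0011 -0.0002]]
```

View pics/w1.png

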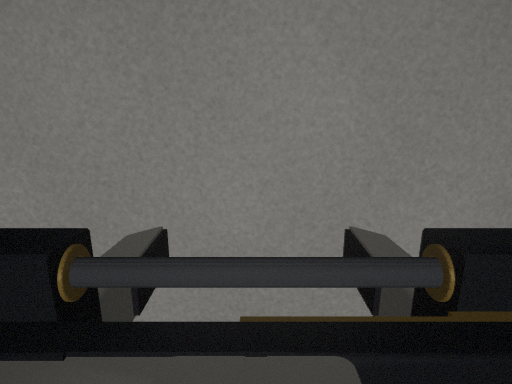

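The rows were refused, most likely because each needs all four numbers.

Call:
move_arm:
  deltas:
    - {"x": 0,"y": 0,"z": 0,"roll": -0.86}
    - {"x": 0,"y": 0,"z": 0,"roll": -0.86}
    - {"x": 0,"y": 0,"z": 0,"roll": -0.86}
    - {"x": 0,"y": 0,"z": 0,"roll": -0.86}
    - {"x": 0,"y": -0.84,"z": 0.58,"roll": 0}
    - {"x": 0,"y": -0.84,"z": 0.58,"roll": 0}
    - {"x": 0,"y": -0.84,"z": 0.58,"roll": 0}
    - {"x": 0,"y": -0.84,"z": 0.58,"roll": 0}
    - {"x": 0,"y": -0.84,"z": 0.58,"roll": 0}
    - {"x": 0,"y": -0.84,"z": 0.58,"roll": 0}
    - {"x": 0,"y": -0.84,"z": 0.58,"roll": 0}
    - {"x": 0,"y": -0.84,"z": 0.58,"roll": 0}
    - {"x": 0,"y": -0.84,"z": 0.58,"roll": 0}
    - {"x": 0,"y": -0.84,"z": 0.58,"roll": 0}
    - {"x": 0,"y": -0.84,"z": 0.58,"roll": 0}
    - {"x": 0,"y": -0.84,"z": 0.58,"roll": 0}
    - {"x": 0,"y": -0.84,"z": 0.58,"roll": 0}
    - {"x": 0,"y": -0.84,"z": 0.58,"roll": 0}
    - {"x": 0,"y": -0.84,"z": 0.58,"roll": 0}
    - {"x": 0,"y": -0.84,"z": 0.58,"roll": 0}
  grip: 1

```text
time: 1.87
tool_pos: [495.9, -40.9, 251.6]
tcp_rot: [1.632, 1.571, 1.609]
contact_force: [0.3, 1.1, 0.1]
grip_width: 91.7
```

Call:
move_arm:
  deltas:
    - {"x": 0,"y": 0,"z": 0,"roll": 0}
    - {"x": 0,"y": 0,"z": 0,"roll": 0}
    - {"x": 0,"y": 0,"z": 0,"roll": 0}

```text
time: 2.12
tool_pos: [494.8, -38.6, 251.2]
tcp_rot: [2.666, 1.569, 2.642]
contact_force: [-0.2, 0.6, 0.2]
grip_width: 92.0
```

```bash
python3 - <<'E'
from h import *
import json
o=bot.get_obs();im=bot.capture('wrist')[:,:,::-1];cv2.imwrite('pics/w2.png',im)
json.dump({k:np.array(o[k]).tolist() for k in('tool_pos','tcp_rot')},open('w2.json','w'))
print(o['time'],o['tool_pos'],o['joint_positions'],o['contact_force']);print(Ro.from_euler('xyz',o['tcp_rot']).as_matrix())
E
```

```text
2.1167 [494.7896 -38.6395 251.2425] [-0.2327  0.2907  1.6001  0.0004  1.2523 -1.7803] [-0.1671  0.5683  0.1795]
[[-0.0013  0.0233  0.9997]
 [ 0.0007  0.9997 -0.0233]
 [-1.      0.0007 -0.0014]]
```

View pics/w2.png

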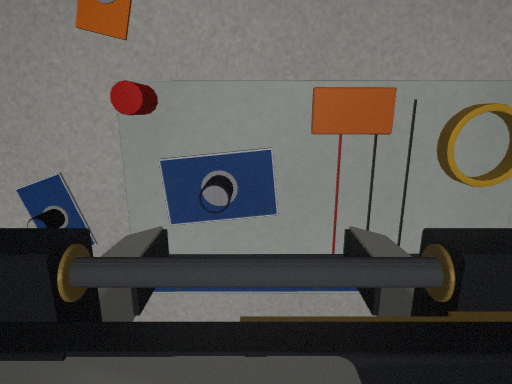

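The wrist view shows the panel at (220,187), its handle top at about (214,195), and the red line from (340,135) to (334,253), with black lines to its right.

```bash
cat >> h.py <<'E'
def meas(im,o,redbox,zpan=18):
    """red line fit y=a*x+b (world, z=12) and blue panel corners from a wrist picture (BGR)"""
    c=cam('wrist',o);H,S,V=cv2.split(cv2.cvtColor(im,cv2.COLOR_BGR2HSV))
    red=((H<8)|(H>170))&(S>90);m=np.zeros_like(red);x0,x1,y0,y1=redbox;m[y0:y1,x0:x1]=red[y0:y1,x0:x1]
    w=ray(c,pts(m)+0.0,12);a=np.polyfit(w[:,0],w[:,1],1)
    return c,a,(H>100)&(H<130)&(S>120)&(V>40)
E
python3 - <<'E'
from h import *
import json
o=json.load(open('w2.json'));im=cv2.imread('pics/w2.png')
c,a,b=meas(im,o,(320,350,138,250));print('red a,b',a,'y at x=520,560',np.polyval(a,[520,560]))
for ce,s,m in comps(b,2000):
    r=cv2.minAreaRect(pts(m).astype(np.float32));w=ray(c,cv2.boxPoints(r),18);print(ce,w[:,:2],w.mean(0)[:2], [np.linalg.norm(w[i]-w[i-1]) for i in range(4)])
H,S,V=cv2.split(cv2.cvtColor(im,cv2.COLOR_BGR2HSV))
print('handle top',ray(c,[[215,195]],66), 'tape black line x y', ray(c,[[372,200],[404,200],[336,200]],12))
cv2.imwrite('pics/c3.png',cv2.resize(im[130:240,150:350],None,fx=4,fy=4,interpolation=cv2.INTER_CUBIC))
E
```

```text
red a,b [-0.0224 67.8986] y at x=520,560 [56.2651 55.3702]
[219.5814 186.0607] [[ 478.253  -146.1533]
 [ 468.8754  -21.9442]
 [ 543.8181  -15.3895]
 [ 554.3549 -146.0821]] [511.3254 -82.3923] [np.float64(76.10199731736407), np.float64(124.56261854118435), np.float64(75.22878809357209), np.float64(131.116674367963)]
handle top [[507.644  -80.2696  66.    ]] tape black line x y [[532.087   98.7211  12.    ]
 [533.0063 136.7697  12.    ]
 [531.053   55.9218  12.    ]]
```

View pics/c3.png

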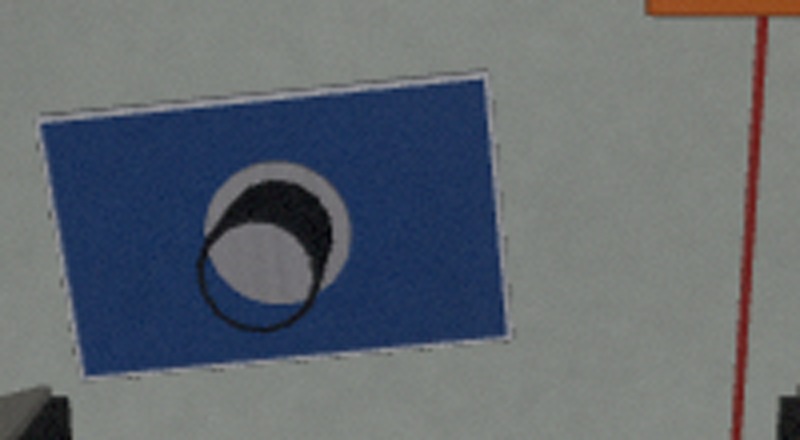

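Call:
move_arm:
  deltas:
    - {"x": 0,"y": -0.54,"z": 0.22,"roll": 0}
    - {"x": 0,"y": -0.54,"z": 0.22,"roll": 0}
    - {"x": 0.5,"y": 0,"z": 0,"roll": 0}
    - {"x": 0.7,"y": 0,"z": 0,"roll": 0}
    - {"x": 0.7,"y": 0,"z": 0,"roll": 0}
    - {"x": 0.7,"y": 0,"z": 0,"roll": 0}
    - {"x": 0.5,"y": 0,"z": 0,"roll": 0}
    - {"x": 0,"y": 0,"z": 0,"roll": 0}
    - {"x": 0,"y": 0,"z": 0,"roll": 0}

```text
time: 2.92
tool_pos: [511.3, -81.1, 127.7]
tcp_rot: [2.764, 1.569, 2.743]
contact_force: [0.0, -0.5, 0.8]
grip_width: 91.6
```

```bash
python3 - <<'E'
from h import *
o=bot.get_obs();im=bot.capture('wrist')[:,:,::-1];cv2.imwrite('pics/w3.png',im)
print(o['time'],o['tool_pos'],proj(cam('wrist',o),[[511.5,-82,66],[511.5,-82,18]]))
E
```

```text
2.9167 [511.3306 -81.1402 127.6971] [[254.6889 222.9874]
 [254.8278 202.3756]]
```

View pics/w3.png

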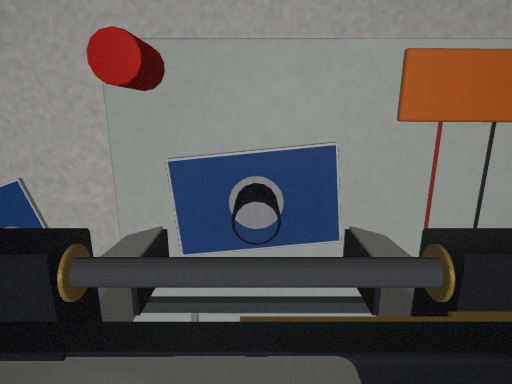

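The handle is centred in the jaws: ring at (256,219), disc at (256,202). Next I descend and grip.

Call:
move_arm:
  deltas:
    - {"x": 0.6,"y": 0,"z": 0,"roll": 0}
    - {"x": 0.7,"y": 0,"z": 0,"roll": 0}
    - {"x": 0.5,"y": 0,"z": 0,"roll": 0}
    - {"x": 0.2,"y": 0,"z": 0,"roll": 0}
    - {"x": 0,"y": 0,"z": 0,"roll": 0}
    - {"x": 0,"y": 0,"z": 0,"roll": 0}

```text
time: 3.47
tool_pos: [512.9, -82.5, 49.1]
tcp_rot: [-0.249, 1.569, -0.271]
contact_force: [0.4, -0.6, -0.4]
grip_width: 91.9
```

Call:
move_arm:
  deltas:
    - {"x": 0,"y": 0,"z": 0,"roll": 0}
    - {"x": 0,"y": 0,"z": 0,"roll": 0}
    - {"x": 0,"y": 0,"z": 0,"roll": 0}
    - {"x": 0,"y": 0,"z": 0,"roll": 0}
    - {"x": 0,"y": 0,"z": 0,"roll": 0}
    - {"x": 0,"y": 0,"z": 0,"roll": 0}
    - {"x": 0,"y": 0,"z": 0,"roll": 0}
    - {"x": 0,"y": 0,"z": 0,"roll": 0}
    - {"x": 0,"y": 0,"z": 0,"roll": 0}
    - {"x": 0,"y": 0,"z": 0,"roll": 0}
  grip: 0

```text
time: 4.3
tool_pos: [511.9, -82.3, 47.6]
tcp_rot: [2.135, 1.57, 2.112]
contact_force: [-0.1, 0.2, 0.6]
grip_width: 31.4
```

Call:
move_arm:
  deltas:
    - {"x": 0,"y": 0,"z": 0.1,"roll": 0}
    - {"x": 0,"y": 0,"z": 0.1,"roll": 0}
    - {"x": 0,"y": 0,"z": 0.1,"roll": 0}
    - {"x": 0,"y": 0,"z": 0.1,"roll": 0}
    - {"x": 0,"y": 0,"z": 0.1,"roll": 0}

```text
time: 4.72
tool_pos: [532.3, -82.9, 47.6]
tcp_rot: [2.645, 1.571, 2.622]
contact_force: [-1.7, -0.0, 0.7]
grip_width: 31.3
```

Call:
move_arm:
  deltas:
    - {"x": 0,"y": 0,"z": 0.05,"roll": 0}
    - {"x": 0,"y": 0,"z": 0.05,"roll": 0}
    - {"x": 0,"y": 0,"z": 0.05,"roll": 0}
    - {"x": 0,"y": 0,"z": 0.05,"roll": 0}

```text
time: 5.05
tool_pos: [540.0, -83.0, 47.7]
tcp_rot: [2.339, 1.571, 2.317]
contact_force: [-1.5, 0.1, -0.1]
grip_width: 31.4
```

```bash
python3 - <<'E'
from h import *
o=bot.get_obs();print(o['time'],o['tool_pos'],o['contact_force'],o['moment'])
im=bot.capture('wrist')[:,:,::-1];cv2.imwrite('pics/w4.png',im)
s=bot.capture('side')[:,:,::-1];cv2.imwrite('pics/s4.png',cv2.resize(s[140:300,190:330],None,fx=3.7,fy=3.7))
E
```

```text
5.05 [540.0176 -83.0355  47.6539] [-1.4952  0.0891 -0.1196] [-0.0153  0.254   0.0031]
```

View pics/w4.png

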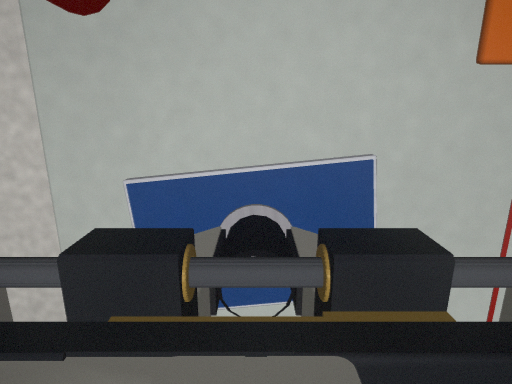

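View pics/s4.png

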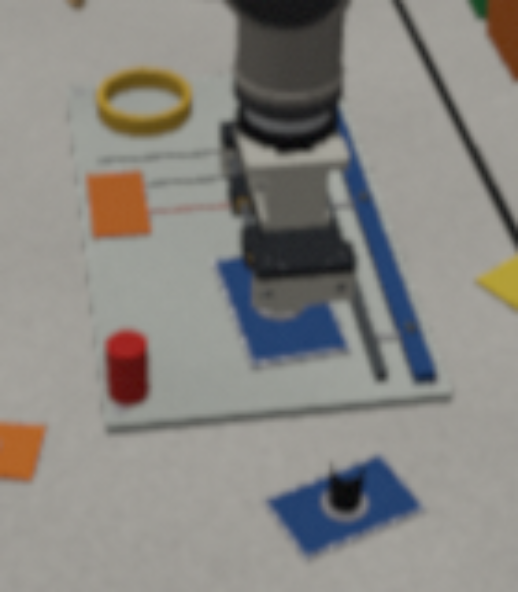

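Panel follows with about 1.6 N of drag. I'll approach the strip in 1 mm steps from here.

Call:
move_arm:
  deltas:
    - {"x": 0,"y": 0,"z": 0.025,"roll": 0}
    - {"x": 0,"y": 0,"z": 0.025,"roll": 0}
    - {"x": 0,"y": 0,"z": 0.025,"roll": 0}
    - {"x": 0,"y": 0,"z": 0.025,"roll": 0}

```text
time: 5.48
tool_pos: [543.9, -83.2, 47.7]
tcp_rot: [2.452, 1.571, 2.429]
contact_force: [-1.9, -0.3, -0.1]
grip_width: 31.4
```

Call:
move_arm:
  deltas:
    - {"x": 0,"y": 0,"z": 0.025,"roll": 0}
    - {"x": 0,"y": 0,"z": 0.025,"roll": 0}
    - {"x": 0,"y": 0,"z": 0.025,"roll": 0}

```text
time: 5.73
tool_pos: [547.0, -83.2, 47.6]
tcp_rot: [1.95, 1.571, 1.928]
contact_force: [-0.6, 0.1, -1.1]
grip_width: 31.3
```

Call:
move_arm:
  deltas:
    - {"x": 0,"y": 0,"z": 0.025,"roll": 0}
    - {"x": 0,"y": 0,"z": 0.025,"roll": 0}
    - {"x": 0,"y": 0,"z": 0.025,"roll": 0}

```text
time: 5.98
tool_pos: [550.0, -83.3, 47.7]
tcp_rot: [1.801, 1.571, 1.778]
contact_force: [-2.1, -0.5, -0.5]
grip_width: 31.4
```

Call:
move_arm:
  deltas:
    - {"x": 0,"y": 0,"z": 0.025,"roll": 0}
    - {"x": 0,"y": 0,"z": 0.025,"roll": 0}

```text
time: 6.15
tool_pos: [551.7, -83.3, 47.7]
tcp_rot: [2.763, 1.57, 2.741]
contact_force: [-2.7, 0.4, 0.4]
grip_width: 31.3
```

Call:
move_arm:
  deltas:
    - {"x": 0,"y": 0,"z": 0.025,"roll": 0}
    - {"x": 0,"y": 0,"z": 0.025,"roll": 0}

```text
time: 6.32
tool_pos: [553.9, -83.3, 47.7]
tcp_rot: [2.493, 1.57, 2.47]
contact_force: [-2.4, 1.0, 0.3]
grip_width: 31.5
```

```bash
python3 - <<'E'
from h import *
o=bot.get_obs();print(o['time'],o['tool_pos'],o['contact_force'],o['moment'])
im=bot.capture('wrist')[:,:,::-1];cv2.imwrite('pics/w5.png',im)
E
```

```text
6.3167 [553.8585 -83.3131  47.6782] [-2.3515  0.99    0.2688] [0.0727 0.3507 0.0485]
```

View pics/w5.png

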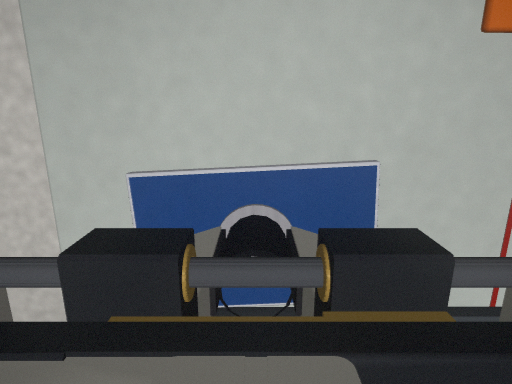

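The corner is touching and the panel is swivelling true: the near edge's slope went from -0.097 to -0.044. Flush should come about 3 mm further on.

Call:
move_arm:
  deltas:
    - {"x": 0,"y": 0,"z": 0.025,"roll": 0}
    - {"x": 0,"y": 0,"z": 0.025,"roll": 0}

```text
time: 6.53
tool_pos: [555.9, -83.4, 47.7]
tcp_rot: [2.261, 1.571, 2.239]
contact_force: [-2.3, 0.8, -0.1]
grip_width: 31.0
```

Call:
move_arm:
  deltas:
    - {"x": 0,"y": 0,"z": 0.015,"roll": 0}
    - {"x": 0,"y": 0,"z": 0,"roll": 0}

```text
time: 6.7
tool_pos: [556.7, -83.5, 47.7]
tcp_rot: [0.272, 1.571, 0.25]
contact_force: [-0.3, 0.8, -0.8]
grip_width: 31.2
```

Call:
move_arm:
  deltas:
    - {"x": 0,"y": 0,"z": 0.01,"roll": 0}
    - {"x": 0,"y": 0,"z": 0,"roll": 0}

```text
time: 6.87
tool_pos: [556.8, -83.4, 47.7]
tcp_rot: [2.715, 1.571, 2.692]
contact_force: [-2.6, 0.1, 0.1]
grip_width: 31.2
```

Call:
move_arm:
  deltas:
    - {"x": 0,"y": 0,"z": 0.0125,"roll": 0}
    - {"x": 0,"y": 0,"z": 0,"roll": 0}

```text
time: 7.03
tool_pos: [556.9, -83.4, 47.6]
tcp_rot: [2.951, 1.569, 2.928]
contact_force: [-5.6, -0.1, 1.2]
grip_width: 31.4
```

Call:
move_arm:
  deltas:
    - {"x": 0,"y": 0,"z": 0.0125,"roll": 0}
    - {"x": 0,"y": 0,"z": 0,"roll": 0}

```text
time: 7.2
tool_pos: [556.9, -83.4, 47.7]
tcp_rot: [3.032, 1.568, 3.01]
contact_force: [-7.1, -1.0, 3.1]
grip_width: 31.4
```

```bash
python3 - <<'E'
from h import *
o=bot.get_obs();print(o['time'],o['tool_pos'],o['contact_force'],o['moment'])
im=bot.capture('wrist')[:,:,::-1].copy();cv2.imwrite('pics/w6.png',im)
H,S,V=cv2.split(cv2.cvtColor(im,cv2.COLOR_BGR2HSV));b=(H>100)&(H<130)&(S>120)
u=np.arange(145,365);v=[np.argmax(b[100:220,i])+100 for i in u];w=ray(cam('wrist',o),np.c_[u,v],18)
a=np.polyfit(w[:,1],w[:,0],1);R=Ro.from_euler('xyz',o['tcp_rot']).as_matrix();print('edge dx/dy',a,'tool y',R[0,1]/R[1,1])
E
```

```text
7.2 [556.9091 -83.4331  47.6572] [-7.0999 -1.0043  3.1193] [-0.0216  1.0095 -0.025 ]
edge dx/dy [  0.0231 520.3306] tool y 0.02244781745052751
```

Flush: the edge slope (0.0231) matches the board (0.0225), with a steady press of about 6–7 N. I'll hold, then push along.

Call:
move_arm:
  deltas:
    - {"x": 0,"y": 0,"z": 0,"roll": 0}
    - {"x": 0,"y": 0,"z": 0,"roll": 0}
    - {"x": 0,"y": 0,"z": 0,"roll": 0}
    - {"x": 0,"y": 0,"z": 0,"roll": 0}
    - {"x": 0,"y": 0,"z": 0,"roll": 0}

```text
time: 7.67
tool_pos: [556.9, -83.4, 47.6]
tcp_rot: [3.002, 1.569, 2.98]
contact_force: [-6.0, -0.3, 2.4]
grip_width: 31.2
```

Call:
move_arm:
  deltas:
    - {"x": 0,"y": 0.05,"z": 0,"roll": 0}
    - {"x": 0,"y": 0.05,"z": 0,"roll": 0}
    - {"x": 0,"y": 0.05,"z": 0,"roll": 0}
    - {"x": 0,"y": 0.05,"z": 0,"roll": 0}
    - {"x": 0,"y": 0.05,"z": 0,"roll": 0}

```text
time: 8.08
tool_pos: [557.1, -74.3, 47.6]
tcp_rot: [-2.741, 1.568, -2.763]
contact_force: [-7.8, -4.1, 2.6]
grip_width: 31.4
```

Call:
move_arm:
  deltas:
    - {"x": 0,"y": 0.075,"z": 0,"roll": 0}
    - {"x": 0,"y": 0.075,"z": 0,"roll": 0}
    - {"x": 0,"y": 0.075,"z": 0,"roll": 0}
    - {"x": 0,"y": 0.075,"z": 0,"roll": 0}
    - {"x": 0,"y": 0.075,"z": 0,"roll": 0}
    - {"x": 0,"y": 0.075,"z": 0,"roll": 0}
    - {"x": 0,"y": 0.075,"z": 0,"roll": 0}

```text
time: 8.67
tool_pos: [557.5, -53.2, 47.6]
tcp_rot: [-2.762, 1.568, -2.785]
contact_force: [-7.5, -5.2, 3.8]
grip_width: 31.4
```

Call:
move_arm:
  deltas:
    - {"x": 0,"y": 0.075,"z": 0,"roll": 0}
    - {"x": 0,"y": 0.075,"z": 0,"roll": 0}
    - {"x": 0,"y": 0.075,"z": 0,"roll": 0}
    - {"x": 0,"y": 0.075,"z": 0,"roll": 0}
    - {"x": 0,"y": 0.075,"z": 0,"roll": 0}
    - {"x": 0,"y": 0.05,"z": 0,"roll": 0}
    - {"x": 0,"y": 0,"z": 0,"roll": 0}

```text
time: 9.25
tool_pos: [557.9, -35.7, 47.6]
tcp_rot: [-2.938, 1.568, -2.96]
contact_force: [-7.5, -2.1, 2.5]
grip_width: 31.4
```

```bash
python3 - <<'E'
from h import *
o=bot.get_obs();print(o['time'],o['tool_pos'],o['contact_force'])
im=bot.capture('wrist')[:,:,::-1].copy();cv2.imwrite('pics/w7.png',im)
E
```

```text
9.25 [557.9281 -35.7448  47.6279] [-7.4651 -2.1365  2.5217]
```

View pics/w7.png

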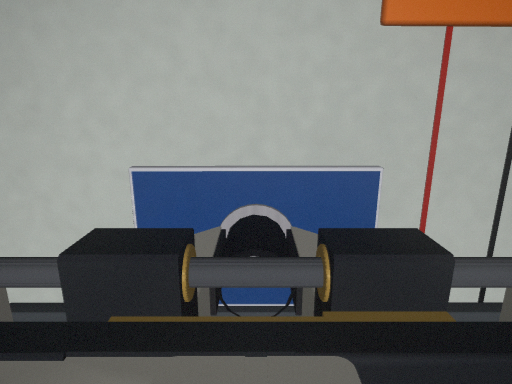

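```bash
cat >> h.py <<'E'
def gap(im,o,rows=range(180,222,3),verbose=True):
    c=cam('wrist',o);R=Ro.from_euler('xyz',o['tcp_rot']).as_matrix();yb=R[:,1]
    H,S,V=cv2.split(cv2.cvtColor(im,cv2.COLOR_BGR2HSV));b=(H>100)&(H<130)&(S>110);red=((H<8)|(H>170))&(S>80)
    L=[];Rr=[];Q=[]
    for r in rows:
        i=np.where(b[r])[0];L.append((i.min()-.5,r));Rr.append((i.max()+.5,r))
        q=np.where(red[r])[0];Q.append((q.mean(),r))
    f=lambda P,z:(ray(c,P,z)@yb)
    l,rr,q=f(L,18),f(Rr,18),f(Q,12);h=np.array(o['tool_pos'])@yb
    print('blue L,R rel TCP',(l-h).mean(),(rr-h).mean(),'width',(rr-l).mean(),'red rel TCP',(q-h).mean(),(q-h).std())
    return (q-h).mean(),(rr-h).mean(),(l-h).mean()
E
python3 - <<'E'
from h import *
o=bot.get_obs();im=cv2.imread('pics/w7.png');gap(im,o)
cv2.imwrite('pics/c7.png',cv2.resize(im[150:250,360:460],None,fx=6,fy=6,interpolation=cv2.INTER_CUBIC))
print(im[200,370:395].tolist())
E
```

```text
blue L,R rel TCP -63.2445431788196 62.71177079363148 width 125.95631397245108 red rel TCP 91.35135782192494 0.11219942554372005
[[119, 69, 46], [117, 69, 41], [116, 69, 41], [116, 69, 43], [116, 71, 42], [114, 65, 41], [115, 67, 39], [147, 119, 104], [181, 172, 169], [179, 174, 174], [162, 166, 161], [164, 168, 164], [162, 167, 162], [164, 169, 166], [164, 169, 163], [162, 168, 163], [165, 170, 165], [163, 168, 163], [164, 168, 165], [165, 169, 164], [164, 169, 165], [162, 168, 164], [164, 169, 165], [163, 167, 163], [163, 170, 162]]
```

View pics/c7.png

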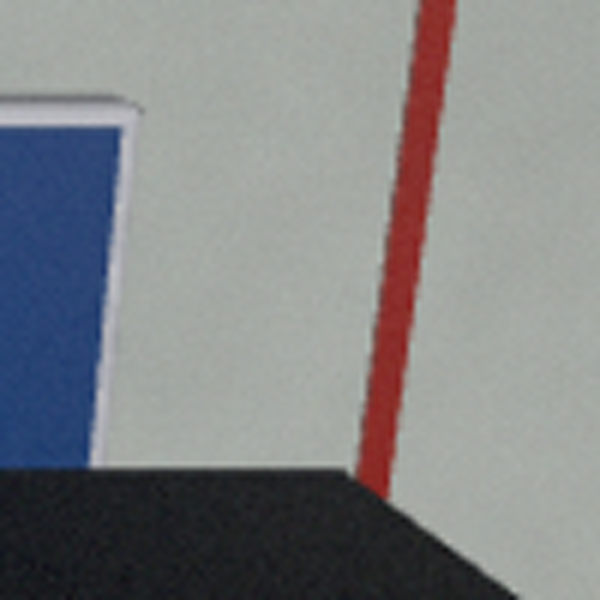

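Gap to the red line is about 26.6 mm, against 26.1 mm from the earlier picture. I'll push 22 mm and look again.

Call:
move_arm:
  deltas:
    - {"x": 0,"y": 0.075,"z": 0,"roll": 0}
    - {"x": 0,"y": 0.075,"z": 0,"roll": 0}
    - {"x": 0,"y": 0.075,"z": 0,"roll": 0}
    - {"x": 0,"y": 0.075,"z": 0,"roll": 0}
    - {"x": 0,"y": 0.075,"z": 0,"roll": 0}
    - {"x": 0,"y": 0.075,"z": 0,"roll": 0}
    - {"x": 0,"y": 0.05,"z": 0,"roll": 0}
    - {"x": 0,"y": 0.025,"z": 0,"roll": 0}
    - {"x": 0,"y": 0,"z": 0,"roll": 0}
    - {"x": 0,"y": 0,"z": 0,"roll": 0}

```text
time: 10.13
tool_pos: [558.4, -14.9, 47.6]
tcp_rot: [-2.939, 1.568, -2.961]
contact_force: [-7.7, -2.5, 2.8]
grip_width: 31.2
```

```bash
cat > g.py <<'E'
from h import *
import sys
o=bot.get_obs();print(o['time'],o['tool_pos'],o['contact_force'],o['grip_width'])
im=bot.capture('wrist')[:,:,::-1].copy();cv2.imwrite(f'pics/{sys.argv[1]}.png',im)
q,r,l=gap(im,o);print('gap',q-(r+l)/2-65)
cv2.imwrite(f'pics/c{sys.argv[1]}.png',cv2.resize(im[150:250,350:450],None,fx=6,fy=6,interpolation=cv2.INTER_CUBIC))
E
python3 g.py w8
```

```text
10.1333 [558.3849 -14.9236  47.6346] [-7.6987 -2.5475  2.7781] 31.195901564191338
blue L,R rel TCP -63.29244238188627 62.71334178309936 width 126.00578416498563 red rel TCP 70.47375679489798 0.11923446561296507
gap 5.763307094291434
```

View pics/cw8.png

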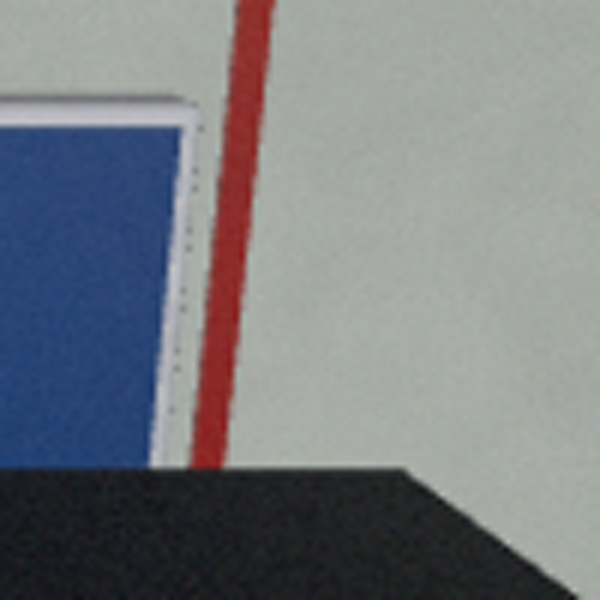

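Call:
move_arm:
  deltas:
    - {"x": 0,"y": 0.05,"z": 0,"roll": 0}
    - {"x": 0,"y": 0.05,"z": 0,"roll": 0}
    - {"x": 0,"y": 0.025,"z": 0,"roll": 0}
    - {"x": 0,"y": 0,"z": 0,"roll": 0}
    - {"x": 0,"y": 0,"z": 0,"roll": 0}

```text
time: 10.6
tool_pos: [558.5, -10.0, 47.6]
tcp_rot: [-2.914, 1.568, -2.936]
contact_force: [-6.8, -2.7, 2.7]
grip_width: 31.2
```

```bash
python3 g.py w9
```

```text
10.6 [558.4753  -9.9853  47.6419] [-6.8458 -2.7018  2.7061] 31.227491662749486
blue L,R rel TCP -63.29800707371772 62.714879897504645 width 126.01288697122236 red rel TCP nan nan
gap nanh.py:35: RuntimeWarning: Mean of empty slice.
  q=np.where(red[r])[0];Q.append((q.mean(),r))
  ret = ret.dtype.type(ret / rcount)
```

View pics/cw9.png

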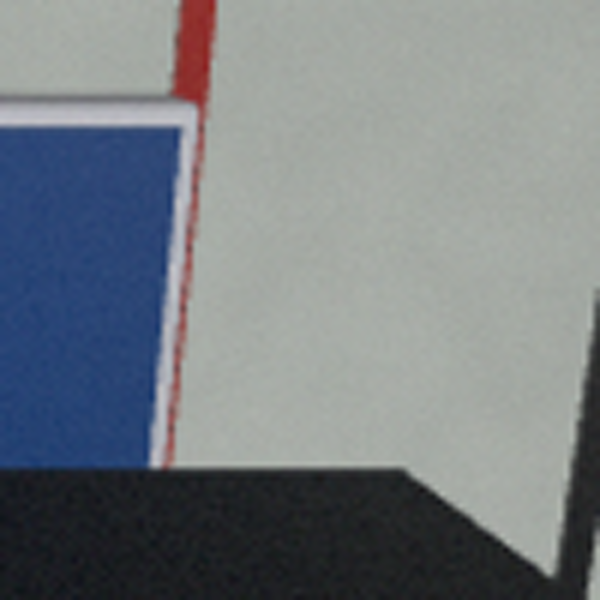

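```bash
python3 - <<'E'
from h import *
o=bot.get_obs();im=cv2.imread('pics/w9.png');c=cam('wrist',o);R=Ro.from_euler('xyz',o['tcp_rot']).as_matrix()
H,S,V=cv2.split(cv2.cvtColor(im,cv2.COLOR_BGR2HSV));red=((H<8)|(H>170))&(S>80)
P=[(np.where(red[r,350:430])[0].mean()+350,r) for r in range(40,160,3)]
w=ray(c,P,12)-o['tool_pos'];Y=w@R[:,1];X=w@R[:,2];a=np.polyfit(X,Y,1);print('slope',a,'at handle',np.polyval(a,0),'mean',Y.mean(),'gap',Y.mean()-64.71,np.polyval(a,0)-64.71)
for z in(12,18):
  r=ray(c,[[383.3,168]],z)-o['tool_pos'];print(r@R[:,1])
E
```

```text
slope [ 0.0008 65.551 ] at handle 65.55097657204462 mean 65.49043533160683 gap 0.7804353316068386 0.8409765720446245
[66.757]
[64.3759]
```

Gap is 0.8 mm both ways. One last nudge, then hold while pressed.

Call:
move_arm:
  deltas:
    - {"x": 0,"y": 0.01,"z": 0,"roll": 0}
    - {"x": 0,"y": 0.01,"z": 0,"roll": 0}
    - {"x": 0,"y": 0,"z": 0,"roll": 0}
    - {"x": 0,"y": 0,"z": 0,"roll": 0}
    - {"x": 0,"y": 0,"z": 0,"roll": 0}
    - {"x": 0,"y": 0,"z": 0,"roll": 0}
    - {"x": 0,"y": 0,"z": 0,"roll": 0}

```text
time: 11.23
tool_pos: [558.5, -9.4, 47.6]
tcp_rot: [-2.817, 1.568, -2.84]
contact_force: [-7.7, -3.8, 3.0]
grip_width: 31.3
```

```bash
python3 - <<'E'
from h import *
o=bot.get_obs();print(o['tool_pos'],o['contact_force'])
im=bot.capture('wrist')[:,:,::-1].copy();c=cam('wrist',o);R=Ro.from_euler('xyz',o['tcp_rot']).as_matrix()
H,S,V=cv2.split(cv2.cvtColor(im,cv2.COLOR_BGR2HSV));red=((H<8)|(H>170))&(S>80);b=(H>100)&(H<130)&(S>110)
w=ray(c,[(np.where(red[r,340:430])[0].mean()+340,r) for r in range(40,160,3)],12)-o['tool_pos']
e=ray(c,[(np.where(b[r])[0].max()+.5,r) for r in range(180,222,3)],18)-o['tool_pos']
print('gap',(w@R[:,1]).mean()-(e@R[:,1]).mean()-2)
E
```

```text
[558.5142  -9.3927  47.6419] [-7.6827 -3.7587  3.0174]
gap 0.19856539648417026
```

The gap is 0.2 mm, still pressed at about 7 N. Letting go now.

Call:
move_arm:
  deltas:
    - {"x": 0,"y": 0,"z": 0,"roll": 0}
    - {"x": 0,"y": 0,"z": 0,"roll": 0}
    - {"x": 0,"y": 0,"z": 0,"roll": 0}
    - {"x": 0,"y": 0,"z": 0,"roll": 0}
    - {"x": 0,"y": 0,"z": 0,"roll": 0}
    - {"x": 0,"y": 0,"z": 0,"roll": 0}
    - {"x": 0,"y": 0,"z": 0,"roll": 0}
    - {"x": 0,"y": 0,"z": 0,"roll": 0}
  grip: 1

```text
time: 11.95
tool_pos: [559.7, -8.6, 47.7]
tcp_rot: [0.356, 1.571, 0.333]
contact_force: [-0.2, 0.1, 0.7]
grip_width: 80.3
```

Call:
move_arm:
  deltas:
    - {"x": -0.2,"y": 0,"z": 0,"roll": 0}
    - {"x": -0.5,"y": 0,"z": 0,"roll": 0}
    - {"x": -0.8,"y": 0,"z": 0,"roll": 0}
    - {"x": -0.8,"y": 0,"z": 0,"roll": 0}
    - {"x": -0.8,"y": 0,"z": 0,"roll": 0}
    - {"x": 0,"y": 0,"z": -1,"roll": 0}
    - {"x": 0,"y": 0,"z": -0.5,"roll": 0}
    - {"x": 0,"y": 0,"z": 0,"roll": 0}
    - {"x": 0,"y": 0,"z": 0,"roll": 0}
    - {"x": 0,"y": 0,"z": 0,"roll": 0}

```text
time: 12.78
tool_pos: [500.5, -7.5, 172.3]
tcp_rot: [-0.059, 1.569, -0.082]
contact_force: [0.7, 0.3, -0.7]
grip_width: 91.9
```

```bash
python3 - <<'E'
from h import *
o=bot.get_obs();print(o['time'],o['tool_pos'],o['grip_width'])
im=bot.capture('wrist')[:,:,::-1].copy();cv2.imwrite('pics/w11.png',im);c=cam('wrist',o);R=Ro.from_euler('xyz',o['tcp_rot']).as_matrix()
H,S,V=cv2.split(cv2.cvtColor(im,cv2.COLOR_BGR2HSV));b=(H>100)&(H<130)&(S>110)
m=max(comps(b,500),key=lambda k:k[1][4])[2]
q=cv2.boxPoints(cv2.minAreaRect(pts(m).astype(np.float32)));w=ray(c,q,18);print(q,w[:,:2])
E
```

```text
12.7833 [500.4566  -7.4734 172.3051] 91.90881550414329
[[188. 209.]
 [322. 209.]
 [322. 256.]
 [188. 256.]] [[518.6953 -70.7761]
 [521.5848  53.0832]
 [568.9157  54.4669]
 [565.9136 -74.4195]]
```

View pics/w11.png

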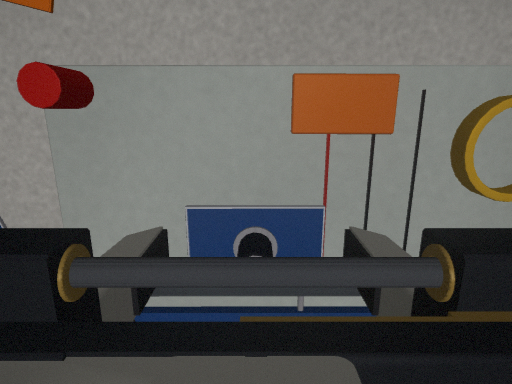

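The panel is free and sits at the red line. I'll back off a little further to check the line and the strip without occlusion.

Call:
move_arm:
  deltas:
    - {"x": -0.5,"y": 0.5,"z": -0.8,"roll": 0}
    - {"x": -0.5,"y": 0.5,"z": -0.8,"roll": 0}
    - {"x": 0,"y": 0.3,"z": 0,"roll": 0}
    - {"x": 0,"y": 0,"z": 0,"roll": 0}
    - {"x": 0,"y": 0,"z": 0,"roll": 0}
    - {"x": 0,"y": 0,"z": 0,"roll": 0}

```text
time: 13.33
tool_pos: [439.2, 44.6, 210.3]
tcp_rot: [-2.528, 1.571, -2.551]
contact_force: [1.3, -0.6, 1.0]
grip_width: 91.6
```

```bash
python3 - <<'E'
from h import *
for k in ('wrist','top'):
    o=bot.get_obs();im=bot.capture(k)[:,:,::-1].copy();cv2.imwrite(f'pics/f{k}.png',im)
    if k=='wrist':
        c=cam('wrist',o);R=Ro.from_euler('xyz',o['tcp_rot']).as_matrix()
        H,S,V=cv2.split(cv2.cvtColor(im,cv2.COLOR_BGR2HSV));b=(H>100)&(H<130)&(S>110);red=((H<8)|(H>170))&(S>80)
        for ce,s,m in comps(b,300)+comps(red,60): print(ce,s)
    else: cv2.imwrite('pics/ftopc.png',cv2.resize(im[130:240,160:340],None,fx=4.2,fy=4.2,interpolation=cv2.INTER_CUBIC))
E
```

```text
[210.4069 302.1417] [ 154  287  112   28 2470]
[ 35.5856 160.1053] [   3  141   67   41 2051]
[268.2191 221.9326] [267 192   4  65 178]
```

View pics/fwrist.png

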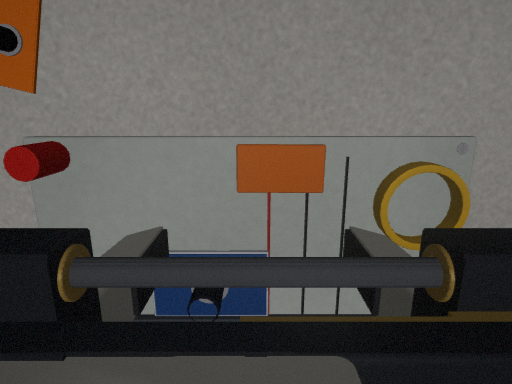

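View pics/ftopc.png

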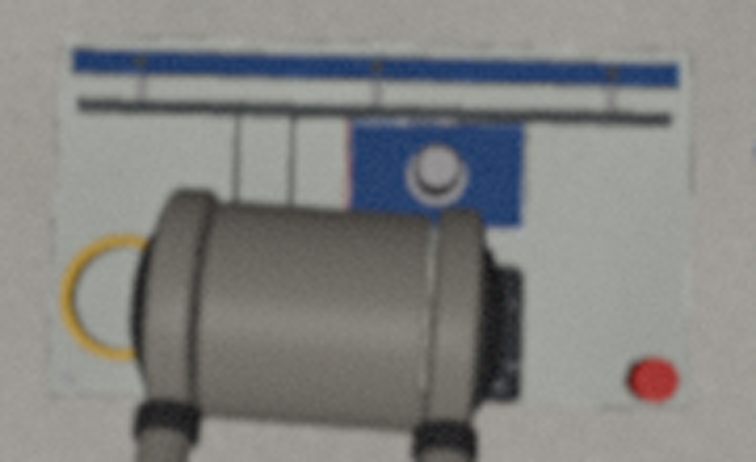

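The top crop shows the panel square along the strip. In the wrist view, from almost directly above, the panel's edge (about col 267.5 including its white border) stands on the red line (col 268). Handing in.

```bash
python3 -c "
from plant import bot
print(bot.close_job(),bot.get_obs()['time'])"
```

```text
the job is handed in; nothing more can be done
the job is handed in; nothing more can be done
```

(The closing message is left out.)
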